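# Load the charged battery stick into the lamp base

## Robot

A 6-joint arm with a two-finger parallel gripper is mounted at the origin on the work surface; the furniture and walls round the work are solid. World frame = base frame: x ahead of the robot, y to its left, z up, the work surface at z = 0. Lengths are in m, angles in rad, forces in N, time in s.
With the tool pointing down it reaches from about 0.25 to 0.8 m from the base axis. Payload 3.9 kg.
Tool frame: the origin (TCP) lies on the centre line of the jaws, within the pads' length; the fingertips stand ahead of it and the grasp point (between the pads) lies 11 mm behind it (robot.tip_extent is the z of the fingertips in the tool frame, in m); z points along the fingers, y is the line along which they close (so a half turn about z gives the same grasp; the last joint's range is limited). The gripper opens to 85 mm and grips with 20 to 120 N. Pads are 22 mm wide; open, the fingers measure 114 mm over their backs; the gripper's body (76 mm by 85 mm) begins 54 mm behind the grasp point. The pads swing forward as they close: fully open they stand 13 mm farther back than shut.
Start: joints at [1.332, 0.26, -0.138, 1.173, 0, 1.571], TCP at [0.124, 0.51, 0.239] pointing down, gripper open.
Joint ranges: [-2.78, 2.78], [-0.83, 1.72], [-1.28, 1.37], [-1.9, 2.12], [-1.57, 1.48], [-3.14, 3.14]. Speed limits (rad/s): [2.57, 2.57, 3.14, 3.14, 3.14, 3.14].

## Interface

Orientations are given as a unit quaternion [x, y, z, w].
In Python, from cell import telemetry, viewer, robot gives the robot as it stands. The module is installed in compiled form; this text tells all that it offers.
- The arm moves only by the tool apply_moves, never from a script. Its arguments are lists of equal length, an entry for each row: "delta_rot": the turn, a rotation vector about the tool's x, y, z in rad, a list of three; "delta_pos": the shift along the tool's x, y, z in cm, a list of three; "claw": the finger opening in cm, from 0 to 8.54. A call has 1 to 12 rows; each row shifts and turns the commanded pose from where the row before left it, along the tool's axes as they then stand; what a row does not reach is not made up. A row lasts 1/10 s, in which the tool goes at most 50 mm and 8.59 degrees, less where a joint would pass 70% of its speed; a pose out of reach is approached as far as the arm can. A call is refused whole if a number of a shift passes 5 or a number of a turn 0.15, either way. A call with a gripper value outside its range is refused whole. The fingers move at their own pace and stop on an object; "newtons" is the grip in N (left out, the last holds). Time passes only in rows, so rows that do not move let the fingers close. It gives the time, the measured TCP pose, the force, the opening and the grip force at its end, in the units of the state.
- telemetry.observe(): the state, without advancing time (a new reading comes with each control period).
- viewer.read_camera(name): name is "scene" or "top" or "wrist"; returns a dict with "pixels" (400x640x3 uint8, red, green, blue), "intrinsics" (3x3 intrinsics, pixels), "extrinsics" (4x4, takes a point from camera to world coordinates); the wrist camera has in their place "tool_from_camera" (4x4, takes a point from camera to tool coordinates, whose origin is the TCP and whose axes are the flange's). Camera axes: x right, y down, z forward; pixel columns grow to the right and rows downward; lengths in m; the calibration is good to about 2 mm. A picture is of the moment at which its call begins: read the wrist's pose just before it. There is no depth.
- robot.sign_off(): hands the job in; it is judged then, once.
The state is a dict: "clock": time; "q": joint angles; "dq": joint speeds; "joint_efforts": joint torques, N m; "tool_pos": TCP position; "eef_rot": TCP orientation; "force": force on the tool from outside, world axes, zero at the start; "torque": the same for the moment, N m; "width": finger opening in m; "grip_force": force on a finger pad.
Only numpy, scipy, OpenCV 4.12 (cv2) and the standard library are available. Lean on these libraries where they do the work, as an engineer would, in place of code of your own. Each camera call takes 0.05 s, during which the arm holds its last target. There are 200 camera calls.

## Task

Pull the battery stick with the green bands out of the charger and lay it down on the wooden V rest, letting go of it there. Take it again nearer its brass nub, push its flat end against the spring contact of the yellow lamp base with the nub end held high, then tip the nub end down behind the contact wall so that the stick lies fully home in the bay, pinched by the spring. Leave the red-banded stick in the charger and the loose things round about where they are.

Things in the scene. Friction and masses are not known exactly. Their poses are not given: they have to be found in the camera images.
- green_center (a point): Centre of the battery stick to be fitted: black cylinder with green bands, 34 mm in diameter, 120 mm long with the brass nub (16 mm in diameter, 3 mm long) at its plus end, 160 g. Its x axis points along the stick to the nub: flat end at x = -60 mm, nub tip at +60 mm. At the start it lies level in a charger pocket, nub inwards, the last 49 mm of the flat end outside.
- green_flat (a point): Centre of the green-banded stick's flat (minus) end face; axes as green_center.
- green_nub (a point): Tip of the green-banded stick's brass nub (plus end); axes as green_center.
- red_center (a point): Centre of the other stick, alike but with red bands, in the charger's other pocket, 90 mm beside the green one (either pocket may hold either). It stays there.
- charger: Grey charger block, 84 mm deep (x), 147 mm wide (y), 98 mm high, fixed; origin under its centre. Two level pockets at y = +45 and -45 mm open to -x, roughly towards the robot: 37 mm wide, 38 mm high, 72 mm deep, floor 50 mm above the bench. They are closed above, so a stick comes out only along its axis (draw it 75 mm or more).
- rest_seat (a point): Seat of the fixed wooden rest (board 110 x 60 x 12 mm with two V saddles): where a laid stick's axis runs, 45 mm above the bench; x along it (either way round will do). Saddles at x = -20 to -10 and +33 to +43 mm, 48 mm wide, up to 39 mm above the bench; elsewhere fingers have room beside the stick down to the board.
- lamp_base: Yellow lamp base, fixed, black battery bay along its x axis, which runs from the spring end (roughly towards the robot) to the contact wall; origin on the bench under the bay. Plate 190 x 80 mm (x -104 to +86 mm), top 20 mm above the bench. V saddles at x -42 to -30 and +40 to +52 mm. Spring housing x -100 to -70 mm, 64 mm high. Fingers have room beside the stick at x -18 to +40 mm.
- bay_seat (a point): Where the seated stick's centre lies: 45 mm above the bench, at x = +6 mm of lamp_base, same axes. Seated, the nub touches the contact wall at +x and the flat end the spring plate at -x (60 mm either way from here). Friction at the pinched ends may hold the nub end some mm high; a push of about 10 N down on top of it (62 mm above the bench when home) seats it.
- spring_face (a point): Front of the spring contact's round brass plate, 30 mm in diameter, on the bay's axis 45 mm above the bench, facing +x; at rest at x = -48 mm of lamp_base, 114 mm from the contact wall. Axes as lamp_base.
- contact_spring (a joint): How far the spring plate is pushed back towards -x, m: 0 at rest, 0.018 at its stop, 0.006 with the stick seated; tipping the stick in needs up to about 0.009. Force about 3 N at 0, growing 0.6 N per mm (14 N at the stop).
- tin: Aluminium sample tin, 58 mm across, 36 mm high, loose; origin under its centre. Bystander.
- black_tape: Small roll of black tape lying flat, 53 mm across, 19 mm high, loose. Bystander.
- nut: Steel nut, 30 x 34 x 16 mm, loose. Bystander.
- bolt: Steel hexagon bolt lying on its side, 90 mm long, 28 mm high, loose. Bystander.
- bay_cheeks (a point): Middle between the two cheeks, at their upper edge, 65 mm above the bench. The cheeks stand beside the flat end's place, x -72 to -18 mm of lamp_base, inner faces 40 mm apart and flared at the top: no finger fits beside the last 36 mm of the seated stick. Axes as lamp_base.
- contact_wall (a point): Point on the inner face of the contact wall on the bay's axis, 45 mm above the bench, at x = +66 mm of lamp_base. The wall is 56 mm wide, 10 mm thick, and its top is 58 mm above the bench: 13 mm above this point. Axes as lamp_base.

How it is judged:
On the way, in this order (a step that is already met when the one before it is completed fails the run):
1. the green-banded stick lies in the saddles of the wooden rest, let go (z of green_center in the frame of rest_seat between -0.005 and 0.005 m and horizontal distance between green_center and rest_seat below 0.035 m and angle between the x axis of green_center and the x axis of rest_seat, either way round below 0.1 rad and contact force between the fingers and stick_green below 0.1 N and linear speed of stick_green below 0.02 m/s), for 0.2 s.
2. its flat end pushes the spring plate back while its nub end is still above the seat (value of joint contact_spring above 0.004 m and distance between green_flat and spring_face below 0.018 m and z of green_nub in the frame of bay_seat above 0.01 m), for 0.1 s.
At the end, for the whole second after the job is handed in: the green-banded stick lies at rest in the lamp base's bay, centre within 4 mm of the seat and axis within 0.05 rad of the bay's, nub on the contact wall, the spring plate pushed back 3 to 9 mm by its flat end (distance between green_center and bay_seat below 0.004 m and angle between the x axis of green_center and the x axis of bay_seat, either way round below 0.05 rad and x of green_nub in the frame of bay_seat above 0.05 m and value of joint contact_spring between 0.003 and 0.009 m and linear speed of stick_green below 0.02 m/s); the robot touches nothing.
It fails at once if the red-banded stick is moved more than 10 mm (distance of red_center from where it was at the start of the episode above 0.01 m).
It fails at once if a loose bystander is moved more than 20 mm (distance of any of tin, black_tape, nut, bolt from where it was at the start of the episode above 0.02 m).
It also fails if it takes over 66 s, if anything falls off the work surface, if the arm or the gripper's body presses on something with over 40 N, if the wrist force passes 120 N, or if a joint passes its speed limit or range.

## Working session

There is one attempt and no reset: what is moved stays moved. The work goes in short steps, Python scripts to look and compute and a tool call to move; the robot and the scene stay as the last step left them, time stands still between calls to the robot, and variables do not carry over. Pictures are saved under pics/ and viewed, at most 12 in all, crops included, and the job is handed in when it is done.

Besides the shell and the picture viewer there is one more tool, called after "Emit:" in YAML: its name, and indented under it one key for each argument. apply_moves: Moves the arm, as the interface text tells. Its arguments: {"type":"object","properties":{"delta_rot":{"type":"array"},"delta_pos":{"type":"array"},"claw":{"type":"array"},"newtons":{"type":"number"}},"required":["delta_rot","delta_pos","claw"]}

```bash
mkdir -p pics; python3 - <<'E'
from cell import telemetry, viewer, robot
import cv2,numpy as np
s=telemetry.observe();print(s);print(robot.tip_extent)
for n in("scene","top"):
    r=viewer.read_camera(n);cv2.imwrite(f"pics/{n}0.png",r["pixels"][:,:,::-1]);np.savez(f"{n}0.npz",**r);print(n,r["intrinsics"],r["extrinsics"])
r=viewer.read_camera("wrist");print(r["tool_from_camera"],r["intrinsics"])
E
```

```text
{'clock': 0.0, 'q': array([ 1.33198547e+00,  2.60688513e-01, -1.39402253e-01,  1.17266044e+00,
       -1.77375381e-05,  1.57078284e+00]), 'dq': array([-0.00084648,  0.00012808,  0.00019694, -0.00143404,  0.00102795,
        0.00080635]), 'joint_efforts': array([-7.20921817e-04, -4.05677927e+01,  2.53921598e+01,  1.87910412e-02,
       -1.31919628e-04, -7.01831233e-07]), 'tool_pos': array([0.12403548, 0.5094531 , 0.23844995]), 'eef_rot': array([ 1.19115126e-01,  9.92879968e-01, -9.71534020e-04, -1.07635195e-04]), 'force': array([ 0.99101105, -1.07426345, -0.22696756]), 'torque': array([-0.00061884, -0.01194113,  0.09861688]), 'grip_force': 0.0, 'width': 0.08532116751900765}
0.008
scene [[518.36031072   0.         322.74099643]
 [  0.         518.36031072 197.74445379]
 [  0.           0.           1.        ]] [[-0.7209973  -0.30589155  0.62176624 -0.29768175]
 [-0.69261194  0.34564642 -0.6331013   0.96764422]
 [-0.02125094 -0.88710705 -0.46107427  0.66398658]
 [ 0.          0.          0.          1.        ]]
top [[429.68393679   0.         317.02013554]
 [  0.         429.68393679 206.27889984]
 [  0.           0.           1.        ]] [[-0.01766275 -0.98558499  0.1682565   0.38399701]
 [-0.99982569  0.01639199 -0.00893854  0.12299604]
 [ 0.00605163 -0.16838505 -0.98570272  0.97620058]
 [ 0.          0.          0.          1.        ]]
[[-1.94913056e-04 -9.48541583e-01 -3.16652535e-01  8.09528350e-02]
 [ 9.99999560e-01  1.05754077e-04 -9.32331427e-04 -1.21993794e-03]
 [ 9.17842424e-04 -3.16652577e-01  9.48541145e-01 -1.33610648e-01]
 [ 0.00000000e+00  0.00000000e+00  0.00000000e+00  1.00000000e+00]] [[325.8133834    0.         319.11460988]
 [  0.         325.8133834  200.3528466 ]
 [  0.           0.           1.        ]]
```

View pics/top0.png

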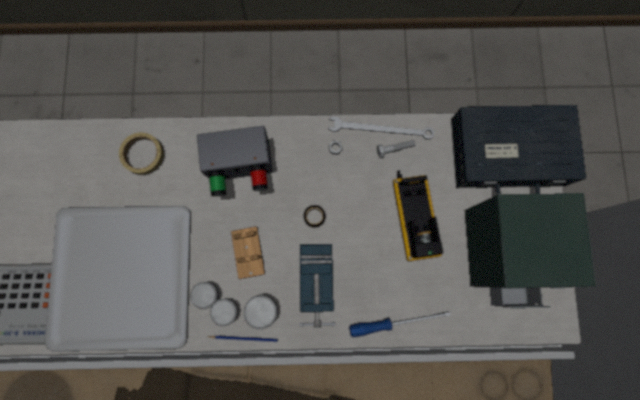

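View pics/scene0.png

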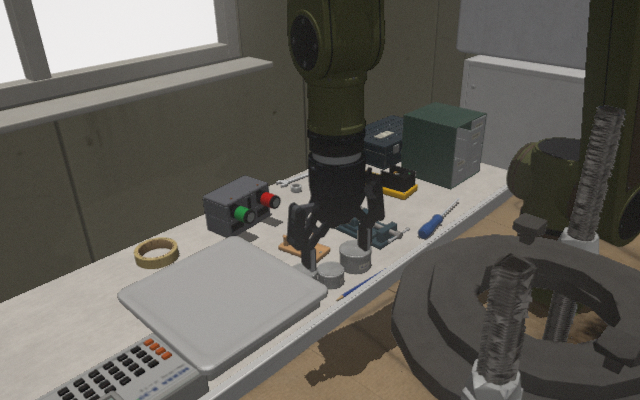

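Top view: charger at about (235,150) with green stick at (217,183) and red at (260,178). Wooden rest is at (248,252), yellow lamp base at (417,218) with its spring end at the bottom. Nut, bolt and tape are at (335,148), (396,148) and (314,215). Next I measure by masks.

```bash
cat > h.py <<'E'
import numpy as np,cv2
def ray(K,T,uv,z):
    uv=np.atleast_2d(uv).astype(float);d=np.c_[(uv-[K[0,2],K[1,2]])/K[0,0],np.ones(len(uv))]@T[:3,:3].T
    o=T[:3,3];return o+d*((z-o[2])/d[:,2])[:,None]
def proj(K,T,P):
    c=(np.atleast_2d(P)-T[:3,3])@T[:3,:3];return c[:,:2]/c[:,2:]*K[0,0]+[K[0,2],K[1,2]]
E
python3 - <<'E'
from h import *
r=np.load("top0.npz");K,T=r["intrinsics"],r["extrinsics"];p=r["pixels"];hsv=cv2.cvtColor(p,cv2.COLOR_RGB2HSV)
def m(lo,hi,box):
    k=cv2.inRange(hsv,np.array(lo),np.array(hi));z=np.zeros_like(k);x0,y0,x1,y1=box;z[y0:y1,x0:x1]=k[y0:y1,x0:x1];return z
def pts(k):return np.argwhere(k>0)[:,::-1]
for n,lo,hi,box,z in[("green",(45,100,40),(85,255,255),(195,160,235,205),.075),("red",(0,140,60),(8,255,255),(240,155,280,200),.075),
  ("red2",(172,140,60),(180,255,255),(240,155,280,200),.075),("wood",(8,70,80),(25,255,255),(222,215,275,290),.012),("yellow",(18,120,80),(35,255,255),(380,165,450,270),.02)]:
    q=pts(m(lo,hi,box))
    if len(q)<5: print(n,len(q));continue
    b=cv2.minAreaRect(q.astype(np.float32));c=cv2.boxPoints(b)
    print(n,len(q),q.mean(0),q.min(0),q.max(0),"\n box px",c.round(1).tolist());w=ray(K,T,c,z);print(w.round(4).tolist(),"ctr",w.mean(0).round(4),"sides",np.linalg.norm(w-np.roll(w,1,0),axis=1).round(4))
c=cv2.resize(p[110:290,190:290],None,fx=4,fy=4,interpolation=cv2.INTER_CUBIC);d=cv2.resize(p[110:290,370:460],None,fx=4,fy=4,interpolation=cv2.INTER_CUBIC)
o=np.hstack([c,d])[:, :,::-1];o=cv2.convertScaleAbs(o,alpha=1.6)[:600];cv2.imwrite("pics/crop.png",cv2.resize(np.hstack([c,d])[:,:,::-1]*1,None,fx=.83,fy=.83))
E
```

```text
green 219 [217.01826484 182.89954338] [210 175] [225 191] 
 box px [[209.0, 175.60000610351562], [223.39999389648438, 173.8000030517578], [225.3000030517578, 189.60000610351562], [210.89999389648438, 191.39999389648438]]
[[0.6086, 0.346, 0.075], [0.612, 0.3152, 0.075], [0.5773, 0.3103, 0.075], [0.5739, 0.341, 0.075]] ctr [0.5929 0.3281 0.075 ] sides [0.035  0.031  0.0351 0.0309]
red 171 [258.15789474 177.12865497] [251 170] [266 184] 
 box px [[250.39999389648438, 171.10000610351562], [264.5, 168.8000030517578], [266.79998779296875, 182.6999969482422], [252.6999969482422, 185.10000610351562]]
[[0.6171, 0.2572, 0.075], [0.6219, 0.2268, 0.075], [0.591, 0.2217, 0.075], [0.5863, 0.2519, 0.075]] ctr [0.6041 0.2394 0.075 ] sides [0.0313 0.0307 0.0313 0.0306]
red2 38 [258.97368421 176.84210526] [250 170] [265 185] 
 box px [[249.5, 170.8000030517578], [264.3999938964844, 168.6999969482422], [266.5, 183.1999969482422], [251.60000610351562, 185.3000030517578]]
[[0.6179, 0.2589, 0.075], [0.6221, 0.227, 0.075], [0.5898, 0.2224, 0.075], [0.5857, 0.2542, 0.075]] ctr [0.6039 0.2406 0.075 ] sides [0.0325 0.0322 0.0326 0.032 ]
wood 1259 [247.33915806 252.28752979] [231 227] [264 278] 
 box px [[230.1999969482422, 230.5], [256.5, 226.10000610351562], [264.5, 274.1000061035156], [238.1999969482422, 278.5]]
[[0.4966, 0.3106, 0.012], [0.5055, 0.2516, 0.012], [0.3982, 0.2332, 0.012], [0.3896, 0.2912, 0.012]] ctr [0.4475 0.2717 0.012 ] sides [0.1087 0.0597 0.1089 0.0586]
yellow 534 [409.54868914 218.52247191] [393 178] [440 260] 
 box px [[392.1000061035156, 178.89999389648438], [426.1000061035156, 172.6999969482422], [441.20001220703125, 255.39999389648438], [407.1000061035156, 261.6000061035156]]
[[0.6078, -0.0583, 0.02], [0.6211, -0.1371, 0.02], [0.4321, -0.1591, 0.02], [0.4198, -0.0827, 0.02]] ctr [ 0.5202 -0.1093  0.02  ] sides [0.1897 0.0799 0.1903 0.0773]
```

View pics/crop.png

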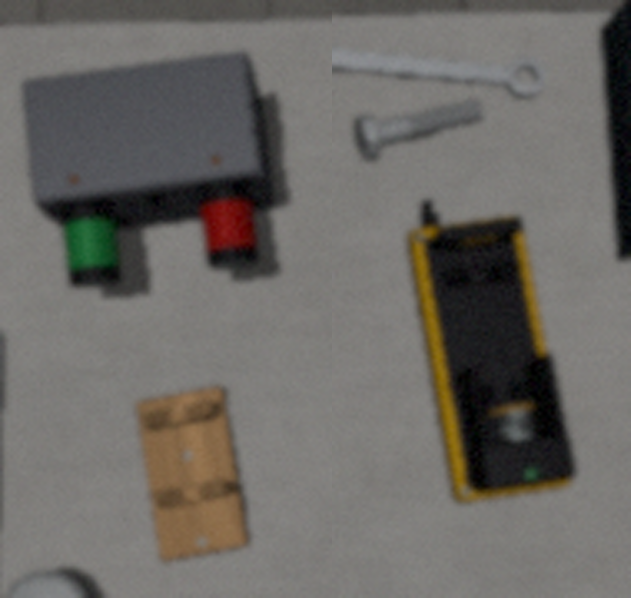

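The crop shows the rest with its far saddle at the top end, so its x axis points forward. The lamp's spring end is at the bottom and the nub wall at the top, and the green stick protrudes towards the robot. All sizes match the ones given (110x60, 190x80, 90 mm spacing). I'll move above the green stick for a wrist look.

Emit:
apply_moves:
  delta_rot:
    - [0, 0, -0.12]
    - [0, 0, -0.12]
    - [0, 0, -0.125]
    - [0, 0, 0]
    - [0, 0, 0]
    - [0, 0, 0]
    - [0, 0, 0]
    - [0, 0, 0]
    - [0, 0, 0]
  delta_pos:
    - [0, 0, 0]
    - [0, 0, 0]
    - [0, 0, 0]
    - [-3.4, -1.97, 0.33]
    - [-3.4, -1.97, 0.33]
    - [-3.4, -1.97, 0.33]
    - [-3.4, -1.97, 0.33]
    - [-3.4, -1.97, 0.33]
    - [-3.4, -1.97, 0.33]
  claw: [8.5, 8.5, 8.5, 8.5, 8.5, 8.5, 8.5, 8.5, 8.5]

```text
clock: 1.05
tool_pos: [0.3426, 0.4176, 0.2191]
eef_rot: [-0.063, 0.998, -0.0, -0.0]
force: [-0.3, 0.9, -0.1]
width: 0.0851
grip_force: 0.0
```

Emit:
apply_moves:
  delta_rot:
    - [0, 0, 0]
    - [0, 0, 0]
    - [0, 0, 0]
    - [0, 0, 0]
    - [0, 0, 0]
    - [0, 0, 0]
    - [0, 0, 0]
    - [0, 0, 0]
  delta_pos:
    - [-3.4, -1.97, 0.33]
    - [-3.4, -1.97, 0.33]
    - [-3.4, -1.97, 0.33]
    - [-3.4, -1.97, 0.33]
    - [-3.4, -1.97, 0.33]
    - [-3.4, -1.97, 0.33]
    - [0, 0, 0]
    - [0, 0, 0]
  claw: [8.5, 8.5, 8.5, 8.5, 8.5, 8.5, 8.5, 8.5]

```text
clock: 1.85
tool_pos: [0.5589, 0.3262, 0.1987]
eef_rot: [-0.062, 0.998, -0.0, -0.001]
force: [-0.8, -0.1, -0.2]
width: 0.0846
grip_force: 0.0
```

```bash
cat >> h.py <<'E'
from scipy.spatial.transform import Rotation as Ro
from cell import telemetry,viewer
def wrist(name):
    s=telemetry.observe();r=viewer.read_camera("wrist");W=np.eye(4);W[:3,:3]=Ro.from_quat(s["eef_rot"]).as_matrix();W[:3,3]=s["tool_pos"]
    cv2.imwrite(f"pics/{name}.png",r["pixels"][:,:,::-1]);T=W@r["tool_from_camera"];np.savez(name+".npz",p=r["pixels"],K=r["intrinsics"],T=T,W=W)
    return r["pixels"],r["intrinsics"],T,W
def go(P,yaw,pitch=0,s=None):
    "tool-frame shift (cm, in present axes) to TCP P, rotvec to stick yaw / nub-up pitch, force"
    s=s or telemetry.observe();R=Ro.from_quat(s["eef_rot"])
    G=Ro.from_euler("ZY",[yaw,-pitch])*Ro.from_matrix(np.diag([-1.,1,-1]))
    print("t",round(s["clock"],2),"pos",s["tool_pos"].round(4),"F",s["force"].round(1),"w",round(s["width"],4),round(s["grip_force"],1))
    print("shift now-axes cm",(R.inv().apply(np.array(P)-s["tool_pos"])*100).round(2),"shift goal-axes",(G.inv().apply(np.array(P)-s["tool_pos"])*100).round(2),"rot",(R.inv()*G).as_rotvec().round(4))
E
python3 - <<'E'
from h import *
p,K,T,W=wrist("w1");print(W.round(4))
hsv=cv2.cvtColor(p,cv2.COLOR_RGB2HSV)
for n,k in(("green",cv2.inRange(hsv,(45,100,40),(85,255,255))),("red",cv2.inRange(hsv,(0,140,50),(8,255,255))|cv2.inRange(hsv,(172,140,50),(180,255,255)))):
    _,l,st,_=cv2.connectedComponentsWithStats(k);i=1+st[1:,4].argmax();q=np.argwhere(l==i)[:,::-1].astype(np.float32)
    c=cv2.boxPoints(cv2.minAreaRect(q));w=ray(K,T,c,.067);print(n,len(q),c.round().tolist(),w.round(4).tolist(),w.mean(0).round(4))
E
```

```text
[[-9.923e-01 -1.241e-01 -1.800e-03  5.589e-01]
 [-1.241e-01  9.923e-01 -6.000e-04  3.262e-01]
 [ 1.900e-03 -3.000e-04 -1.000e+00  1.987e-01]
 [ 0.000e+00  0.000e+00  0.000e+00  1.000e+00]]
green 1257 [[301.0, 215.0], [338.0, 215.0], [338.0, 252.0], [301.0, 252.0]] [[0.5811, 0.3114, 0.067], [0.5771, 0.3434, 0.067], [0.6126, 0.3485, 0.067], [0.6168, 0.3152, 0.067]] [0.5969 0.3296 0.067 ]
red 1253 [[197.0, 217.0], [236.0, 214.0], [239.0, 250.0], [201.0, 253.0]] [[0.5943, 0.2218, 0.067], [0.587, 0.2552, 0.067], [0.6216, 0.2596, 0.067], [0.6293, 0.2249, 0.067]] [0.6081 0.2404 0.067 ]
```

View pics/w1.png

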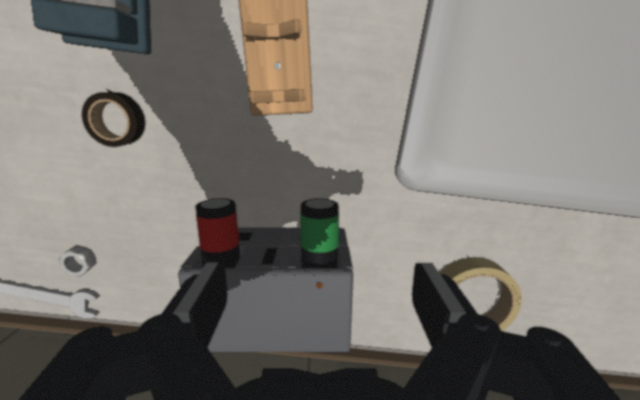

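The wrist view (forward is down) shows the green stick at (319,235), red at (217,235), charger below and the wooden rest at (278,60). The sticks' spacing of 90 mm and yaw of 0.125 agree with the top view, so I go for the grasp.

Emit:
apply_moves:
  delta_rot:
    - [0, 0, 0]
    - [0, 0, 0]
    - [0, 0, 0]
    - [0, 0, 0]
    - [0, 0, 0]
    - [0, 0, 0]
    - [0, 0, 0]
    - [0, 0, 0]
    - [0, 0, 0]
    - [0, 0, 0]
  delta_pos:
    - [-1.6, -0.1, 1.5]
    - [-1.5, 0, 2.5]
    - [0, 0, 2.5]
    - [0, 0, 2.5]
    - [0, 0, 2.5]
    - [0, 0, 1.5]
    - [0, 0, 1.3]
    - [0, 0, 0]
    - [0, 0, 0]
    - [0, 0, 0]
  claw: [8.5, 8.5, 8.5, 8.5, 8.5, 8.5, 8.5, 8.5, 2, 2]
  newtons: 60

```text
clock: 2.9
tool_pos: [0.5902, 0.3306, 0.0581]
eef_rot: [-0.063, 0.998, 0.001, 0.001]
force: [0.6, 1.0, 0.0]
width: 0.0584
grip_force: 0.0
```

Emit:
apply_moves:
  delta_rot:
    - [0, 0, 0]
    - [0, 0, 0]
    - [0, 0, 0]
    - [0, 0, 0]
  delta_pos:
    - [0, 0, 0]
    - [0, 0, 0]
    - [0, 0, 0]
    - [0, 0, 0]
  claw: [2, 2, 2, 2]

```text
clock: 3.3
tool_pos: [0.5901, 0.3301, 0.0577]
eef_rot: [-0.063, 0.998, 0.0, 0.001]
force: [-0.8, -0.3, 5.4]
width: 0.0323
grip_force: 59.1
```

Emit:
apply_moves:
  delta_rot:
    - [0, 0, 0]
    - [0, 0, 0]
    - [0, 0, 0]
    - [0, 0, 0]
    - [0, 0, 0]
    - [0, 0, 0]
    - [0, 0, 0]
    - [0, 0, 0]
  delta_pos:
    - [0.6, 0, 0]
    - [1.2, 0, 0]
    - [1.5, 0, 0]
    - [1.5, 0, 0]
    - [1.5, 0, 0]
    - [1.5, 0, 0]
    - [1.2, 0, 0]
    - [0, 0, 0]
  claw: [2, 2, 2, 2, 2, 2, 2, 2]

```text
clock: 4.1
tool_pos: [0.4972, 0.3174, 0.0557]
eef_rot: [-0.063, 0.998, -0.001, -0.002]
force: [0.2, 0.4, -2.4]
width: 0.0321
grip_force: 59.6
```

```bash
python3 - <<'E'
from h import *
p,K,T,W=wrist("w2");print(W.round(4))
hsv=cv2.cvtColor(p,cv2.COLOR_RGB2HSV);g=cv2.inRange(hsv,(45,80,30),(85,255,255));_,l,st,_=cv2.connectedComponentsWithStats(g);print(st[st[:,4]>60])
go((.4475,.2717,.14),.175)
E
```

```text
[[-0.9919 -0.1267 -0.0039  0.4972]
 [-0.1267  0.9919 -0.0021  0.3174]
 [ 0.0041 -0.0016 -1.      0.0557]
 [ 0.      0.      0.      1.    ]]
[[     0      0    640    400 251052]
 [   279    262     81     82   4948]]
t 4.15 pos [0.4989 0.318  0.0561] F [ 1.  -0.4 -1.6] w 0.0321 59.6
shift now-axes cm [ 5.7  -3.95 -8.38] shift goal-axes [ 5.87 -3.66 -8.39] rot [-0.0009 -0.0019 -0.0482]
```

View pics/w2.png

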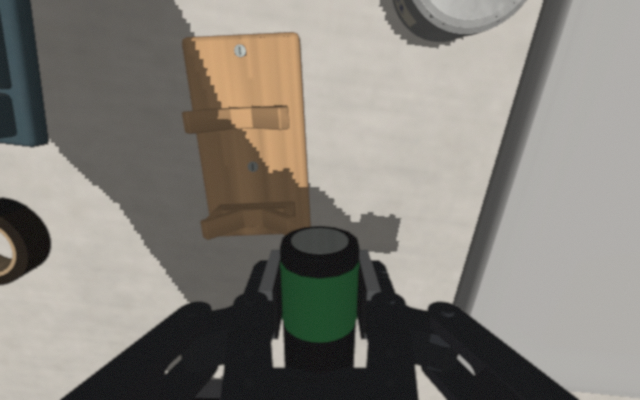

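Stick is drawn out and level; flat face centre at (320,242). Rest board corners at (184,40), (298,34) and (309,231).

```bash
python3 - <<'E'
from h import *
r=np.load("w2.npz");K,T,W=r["K"],r["T"],r["W"]
c=ray(K,T,[(184,40),(298,34),(309,231)],.012);print(c.round(4))
ax=(c[2]-c[1]);yaw=np.arctan2(ax[1],ax[0]);print("len",np.linalg.norm(ax),"w",np.linalg.norm(c[0]-c[1]),"yaw",yaw)
print("centre",(c[0]+c[2])/2)
for d in(.02,.025,.03):print(d,proj(K,T,W[:3,:3]@[d,0,-.011]+W[:3,3]))
E
```

```text
[[0.4009 0.2362 0.012 ]
 [0.3911 0.2918 0.012 ]
 [0.4949 0.3095 0.012 ]]
len 0.10528893233174384 w 0.05650986864232672 yaw 0.16856175107331325
centre [0.44790515 0.27282769 0.012     ]
0.02 [[322.45364487 247.09073269]]
0.025 [[322.49059694 236.12198822]]
0.03 [[322.52843063 224.89154467]]
```

```bash
python3 - <<'E'
from h import *
go((.4061,.2647,.10),.172)
E
```

```text
t 4.15 pos [0.4989 0.318  0.0561] F [ 1.  -0.4 -1.6] w 0.0321 59.6
shift now-axes cm [ 9.89 -4.12 -4.37] shift goal-axes [10.06 -3.66 -4.39] rot [-0.0009 -0.0019 -0.0452]
```

Emit:
apply_moves:
  delta_rot:
    - [0, 0, -0.045]
    - [0, 0, 0]
    - [0, 0, 0]
    - [0, 0, 0]
    - [0, 0, 0]
    - [0, 0, 0]
    - [0, 0, 0]
    - [0, 0, 0]
    - [0, 0, 0]
    - [0, 0, 0]
    - [0, 0, 0]
  delta_pos:
    - [0, 0, -2.2]
    - [0, 0, -2.2]
    - [2, -0.73, 0]
    - [2, -0.73, 0]
    - [2, -0.73, 0]
    - [2, -0.73, 0]
    - [2, -0.73, 0]
    - [0, 0, 2]
    - [0, 0, 2]
    - [0, 0, 0.8]
    - [0, 0, 0]
  claw: [2, 2, 2, 2, 2, 2, 2, 2, 2, 2, 2]

```text
clock: 5.25
tool_pos: [0.4076, 0.2651, 0.0517]
eef_rot: [-0.085, 0.996, -0.001, -0.001]
force: [-0.8, 0.1, -2.9]
width: 0.0321
grip_force: 59.8
```

```bash
python3 - <<'E'
from h import *
p,K,T,W=wrist("w3")
go((.4061,.2647,.035),.172)
E
```

```text
t 5.3 pos [0.4082 0.2655 0.0525] F [ 0.2  1.1 -1.7] w 0.0322 59.8
shift now-axes cm [ 0.22 -0.04  1.75] shift goal-axes [ 0.22 -0.04  1.75] rot [-0.0004 -0.0007 -0.001 ]
```

View pics/w3.png

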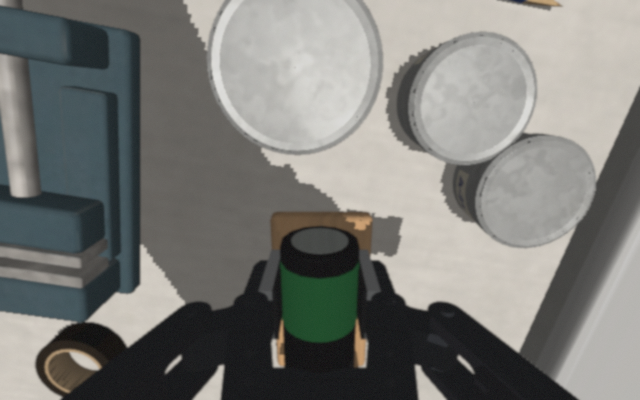

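Stick is centred over the board (board edges at columns 271 and 372, stick at 320). Lowering.

Emit:
apply_moves:
  delta_rot:
    - [0, 0, 0]
    - [0, 0, 0]
    - [0, 0, 0]
    - [0, 0, 0]
    - [0, 0, 0]
  delta_pos:
    - [0, 0, 0.7]
    - [0, 0, 0.5]
    - [0, 0, 0.3]
    - [0, 0, 0.2]
    - [0, 0, 0]
  claw: [2, 2, 2, 2, 2]

```text
clock: 5.8
tool_pos: [0.4081, 0.2662, 0.0361]
eef_rot: [-0.086, 0.996, 0.001, 0.0]
force: [-0.9, 0.8, 0.3]
width: 0.0326
grip_force: 60.2
```

Emit:
apply_moves:
  delta_rot:
    - [0, 0, 0]
    - [0, 0, 0]
    - [0, 0, 0]
    - [0, 0, 0]
    - [0, 0, 0]
    - [0, 0, 0]
    - [0, 0, 0]
  delta_pos:
    - [0, 0, 0.1]
    - [0, 0, 0]
    - [0, 0, 0]
    - [0, 0, 0]
    - [0, 0, 0]
    - [0, 0, 0]
    - [0, 0, 0]
  claw: [2, 3.6, 4.5, 5.5, 5.5, 5.5, 5.5]

```text
clock: 6.5
tool_pos: [0.4079, 0.2654, 0.0346]
eef_rot: [-0.085, 0.996, -0.0, -0.0]
force: [-0.2, -0.3, -0.6]
width: 0.055
grip_force: 0.0
```

Emit:
apply_moves:
  delta_rot:
    - [0, 0, 0]
    - [0, 0, 0]
    - [0, 0, 0]
    - [0, 0, 0]
    - [0, 0, 0]
    - [0, 0, 0]
  delta_pos:
    - [0, 0, -2]
    - [0, 0, -3]
    - [0, 0, -3]
    - [0, 0, -3]
    - [0, 0, 0]
    - [0, 0, 0]
  claw: [8, 8, 8, 8, 8, 8]

```text
clock: 7.1
tool_pos: [0.4084, 0.2658, 0.1453]
eef_rot: [-0.085, 0.996, 0.0, 0.001]
force: [0.2, -0.3, -0.4]
width: 0.08
grip_force: 0.0
```

```bash
python3 - <<'E'
from h import *
p,K,T,W=wrist("w4")
hsv=cv2.cvtColor(p,cv2.COLOR_RGB2HSV);g=cv2.inRange(hsv,(45,80,30),(85,255,255));n,l,st,_=cv2.connectedComponentsWithStats(g)
for i in range(1,n):
    if st[i,4]>60:
        q=np.argwhere(l==i)[:,::-1].astype(np.float32);c=cv2.boxPoints(cv2.minAreaRect(q));print(c.round(),ray(K,T,c,.045).round(4).tolist())
r=viewer.read_camera("top");np.savez("top1.npz",**r);p=r["pixels"];hsv=cv2.cvtColor(p,cv2.COLOR_RGB2HSV);g=cv2.inRange(hsv,(45,100,40),(85,255,255));g[:, :200]=0;g[:,290:]=0
q=np.argwhere(g>0)[:,::-1];print(len(q),q.min(0),q.max(0))
go((.448,.272,.035),.172)
E
```

```text
[[298. 188.]
 [341. 188.]
 [341. 233.]
 [298. 233.]] [[0.3985, 0.2466, 0.045], [0.393, 0.2783, 0.045], [0.429, 0.2853, 0.045], [0.4348, 0.2521, 0.045]]
[[301. 293.]
 [338. 293.]
 [338. 318.]
 [301. 318.]] [[0.4885, 0.2628, 0.045], [0.4832, 0.2933, 0.045], [0.5079, 0.298, 0.045], [0.5133, 0.2666, 0.045]]
126 [234 227] [249 236]
t 7.2 pos [0.4072 0.265  0.1437] F [ 0.2  0.4 -0.4] w 0.0799 0.0
shift now-axes cm [-4.160e+00  1.000e-02  1.086e+01] shift goal-axes [-4.140e+00 -1.000e-02  1.087e+01] rot [-0.0008 -0.0018 -0.0008]
```

View pics/w4.png

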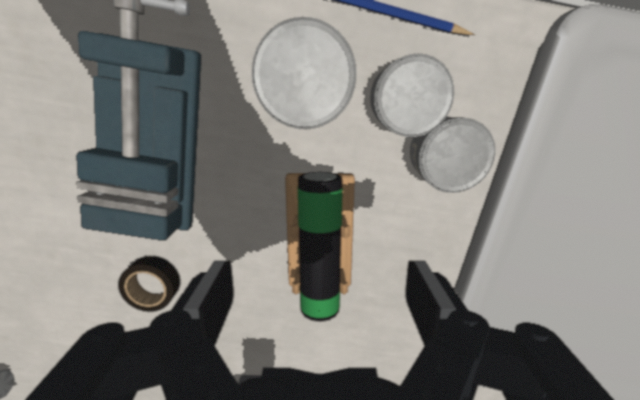

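Stick lies in both V saddles, straight (axis column 320, rows 172-318), yaw 0.17. Regrip 16 mm towards the nub from its centre.

Emit:
apply_moves:
  delta_rot:
    - [0, 0, 0]
    - [0, 0, 0]
    - [0, 0, 0]
    - [0, 0, 0]
    - [0, 0, 0]
    - [0, 0, 0]
    - [0, 0, 0]
    - [0, 0, 0]
    - [0, 0, 0]
    - [0, 0, 0]
    - [0, 0, 0]
    - [0, 0, 0]
  delta_pos:
    - [-2.7, 0, 0]
    - [-2.7, 0, 0]
    - [0, 0, 2.5]
    - [0, 0, 2.5]
    - [0, 0, 2.5]
    - [0, 0, 2]
    - [0, 0, 1.3]
    - [0, 0, 0]
    - [0, 0, 0]
    - [0, 0, 0]
    - [0, 0, 0]
    - [0, 0, 0]
  claw: [7.5, 7.5, 7.5, 7.5, 7.5, 7.5, 7.5, 7.5, 2, 2, 2, 2]
  newtons: 90

```text
clock: 8.4
tool_pos: [0.4617, 0.2754, 0.0379]
eef_rot: [-0.086, 0.996, 0.001, 0.001]
force: [-1.2, 0.4, 4.0]
width: 0.0314
grip_force: 88.8
```

Emit:
apply_moves:
  delta_rot:
    - [0, 0, 0]
    - [0, 0, 0]
    - [0, 0, 0]
    - [0, 0, 0]
    - [0, 0, 0]
    - [0, 0, 0]
    - [0, 0, 0]
  delta_pos:
    - [0, 0, 0]
    - [0, 0, 0]
    - [0, 0, -2]
    - [0, 0, -4]
    - [0, 0, -4]
    - [0, 0, -4]
    - [0, 0, 0]
  claw: [2, 2, 2, 2, 2, 2, 2]

```text
clock: 9.1
tool_pos: [0.4646, 0.2765, 0.1824]
eef_rot: [-0.085, 0.996, 0.002, 0.005]
force: [1.1, 0.3, -1.7]
width: 0.0315
grip_force: 89.5
```

```bash
python3 - <<'E'
from h import *
go((.50,-.108,.18),.122)
E
```

```text
t 9.1 pos [0.4646 0.2765 0.1824] F [ 1.1  0.3 -1.7] w 0.0315 89.5
shift now-axes cm [  3.06 -38.49   0.07] shift goal-axes [  1.17 -38.6    0.24] rot [0.0037 0.0103 0.0491]
```

Emit:
apply_moves:
  delta_rot:
    - [0, 0, 0.048]
    - [0, 0, 0]
    - [0, 0, 0]
    - [0, 0, 0]
    - [0, 0, 0]
    - [0, 0, 0]
    - [0, 0, 0]
    - [0, 0, 0]
    - [0, 0, 0]
    - [0, 0, 0]
    - [0, 0, 0]
  delta_pos:
    - [0, -1, 0]
    - [0, -3, 0]
    - [0, -3.5, 0]
    - [0, -4, 0]
    - [0, -4, 0]
    - [0, -4, 0]
    - [0, -4, 0]
    - [0, -3.5, 0]
    - [0, -2.5, 0]
    - [0, 0, 0]
    - [0, 0, 0]
  claw: [2, 2, 2, 2, 2, 2, 2, 2, 2, 2, 2]

```text
clock: 10.2
tool_pos: [0.4971, -0.0184, 0.1756]
eef_rot: [-0.061, 0.998, 0.0, -0.001]
force: [-0.2, 0.3, -2.5]
width: 0.0316
grip_force: 89.7
```

```bash
python3 - <<'E'
from h import *
p,K,T,W=wrist("w5");print(W[:3,3])
hsv=cv2.cvtColor(p,cv2.COLOR_RGB2HSV);k=cv2.inRange(hsv,(18,110,50),(35,255,255));n,l,st,_=cv2.connectedComponentsWithStats(k);print(st[st[:,4]>40])
c=proj(K,T,[(.535,-.1075,.045),(.48,-.1145,.045),(.594,-.1,.045)]);print(c)
cv2.imwrite("pics/w5c.png",cv2.resize(p[60:400,0:400,::-1],None,fx=1.75,fy=1.75,interpolation=cv2.INTER_CUBIC))
E
```

```text
[ 0.49706559 -0.0183744   0.17564954]
[[     0      0    640    400 252332]
 [   164     90    103    174   2519]
 [   184    155     39     11    216]
 [   179    195     18     83    529]
 [   202    273     33     16    402]]
[[214.39893685 222.47715425]
 [207.22824076 159.83229111]
 [221.1660061  281.68034752]]
```

View pics/w5c.png

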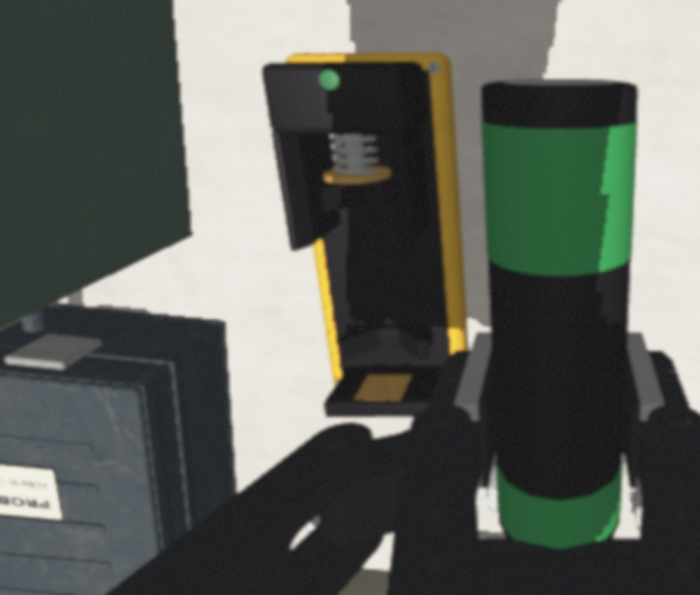

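The lamp bay is at upper left. Spring plate centre is at full-frame pixel (204,160) and the contact strip on the wall at (219,281). The plate's right edge runs from (258,94) to (266,260).

```bash
python3 - <<'E'
from h import *
r=np.load("w5.npz");K,T,W,p=r["K"],r["T"],r["W"],r["p"]
print("spring c",ray(K,T,[(204.3,160.3)],.045),"top rim",ray(K,T,[(204.3,164.5)],.06))
print("contact strip",ray(K,T,[(219.4,281)],.058), "wall top front/back edge",ray(K,T,[(217,270.5),(217,289)],.058))
e=ray(K,T,[(258.3,94.3),(266.3,260)],0.0);print("edge",e,np.arctan2(*(e[1]-e[0])[1::-1]))
h=ray(K,T,[(150.3,98.3),(240,98.3)],.064);print("housing back corners",h)
# left plate edge, sunlit yellow
hsv=cv2.cvtColor(p,cv2.COLOR_RGB2HSV);k=cv2.inRange(hsv,(18,110,50),(35,255,255))
for v in(205,225,245,265):
    u=np.where(k[v,150:215])[0]
    if len(u):print(v,u.min()+150,ray(K,T,[(u.min()+150,v)],.02).round(4))
for v in(120,160,200,240):
    u=np.where(k[v,225:275])[0]
    if len(u):print(v,u.max()+225,ray(K,T,[(u.max()+226,v)],.0).round(4))
# flat end of held stick
for d in(.07,.075,.08):print(d,proj(K,T,W[:3,:3]@np.array([d,0,-.011])+W[:3,3]))
E
```

```text
spring c [[ 0.48068275 -0.11688306  0.045     ]] top rim [[ 0.4803806  -0.11189185  0.06      ]]
contact strip [[ 0.58477738 -0.09810788  0.058     ]] wall top front/back edge [[ 0.57443804 -0.10046389  0.058     ]
 [ 0.59327674 -0.10002688  0.058     ]]
edge [[ 0.42495972 -0.08400152  0.        ]
 [ 0.59171013 -0.06498945  0.        ]] 0.11352495031243466
housing back corners [[ 0.43539165 -0.1496585   0.064     ]
 [ 0.42757598 -0.08562777  0.064     ]]
205 180 [[ 0.5323 -0.1474  0.02  ]]
225 183 [[ 0.5525 -0.1447  0.02  ]]
245 186 [[ 0.5735 -0.142   0.02  ]]
265 189 [[ 0.5954 -0.1392  0.02  ]]
120 258 [[ 0.4475 -0.0819  0.    ]]
160 260 [[ 0.4847 -0.0776  0.    ]]
200 263 [[ 0.5248 -0.072   0.    ]]
240 265 [[ 0.5684 -0.0669  0.    ]]
0.07 [[322.87492611 124.36878352]]
0.075 [[322.92248757 110.29426144]]
0.08 [[322.97133749  95.83845356]]
```

```bash
cat >> h.py <<'E'
S=np.array([.535,-.107,0]);YAW=.124;U=np.array([np.cos(YAW),np.sin(YAW),0]);Z=np.array([0,0,1.])
def lamp(sf,zf,th,d=.0755,h=.0075):
    P=S+U*(sf+d*np.cos(th)+h*np.sin(th))+Z*(zf+d*np.sin(th)-h*np.cos(th));go(P,YAW,th)
def where(d=.0755,h=.0075):
    s=telemetry.observe();R=Ro.from_quat(s["eef_rot"]);f=s["tool_pos"]+R.apply([d,0,-h]);n=s["tool_pos"]+R.apply([d-.12,0,-h])
    q=lambda v:(np.array([(v-S)@U,(v-S)@np.array([-U[1],U[0],0]),v[2]])*1000).round(1)
    print("flat s,lat,z mm",q(f),"nub",q(n),"F along u",round(s["force"]@U,2),"Fz",round(s["force"][2],2),"t",s["clock"])
E
python3 - <<'E'
from h import *
lamp(-.044,.10,.35);lamp(-.044,.047,.35)
E
```

```text
t 10.25 pos [ 0.4971 -0.0177  0.1758] F [-0.3  1.1 -2.7] w 0.0315 89.7
shift now-axes cm [-5.62 -9.32  5.68] shift goal-axes [-3.31 -9.33  7.27] rot [ 0.0005 -0.3517 -0.0011]
t 10.25 pos [ 0.4971 -0.0177  0.1758] F [-0.3  1.1 -2.7] w 0.0315 89.7
shift now-axes cm [-5.63 -9.33 10.98] shift goal-axes [-1.49 -9.33 12.25] rot [ 0.0005 -0.3517 -0.0011]
```

Emit:
apply_moves:
  delta_rot:
    - [0, -0.12, 0]
    - [0, -0.12, 0]
    - [0, -0.11, 0]
    - [0, 0, 0]
    - [0, 0, 0]
    - [0, 0, 0]
    - [0, 0, 0]
    - [0, 0, 0]
    - [0, 0, 0]
  delta_pos:
    - [0, 0, 0]
    - [0, 0, 0]
    - [0, 0, 0]
    - [-0.7, -2.4, 0.7]
    - [-0.8, -2.4, 0.9]
    - [-0.8, -2.4, 1.8]
    - [-0.8, -2.1, 1.9]
    - [-0.2, 0, 2]
    - [0, 0, 0]
  claw: [2, 2, 2, 2, 2, 2, 2, 2, 2]

```text
clock: 11.15
tool_pos: [0.5635, -0.102, 0.1164]
eef_rot: [-0.061, 0.983, 0.012, 0.171]
force: [-1.3, 0.3, -2.1]
width: 0.0316
grip_force: 89.9
```

```bash
python3 - <<'E'
from h import *
where();lamp(-.044,.047,.35)
p,K,T,W=wrist("w6")
E
```

```text
flat s,lat,z mm [-44.7   1.4  97.9] nub [ 68.2   1.4 138.5] F along u -1.24 Fz -2.1 t 11.15
t 11.15 pos [ 0.5635 -0.102   0.1164] F [-1.3  0.3 -2.1] w 0.0316 89.9
shift now-axes cm [ 1.65 -0.15  4.78] shift goal-axes [ 1.67 -0.14  4.77] rot [ 0.0023 -0.0053 -0.0002]
```

View pics/w6.png

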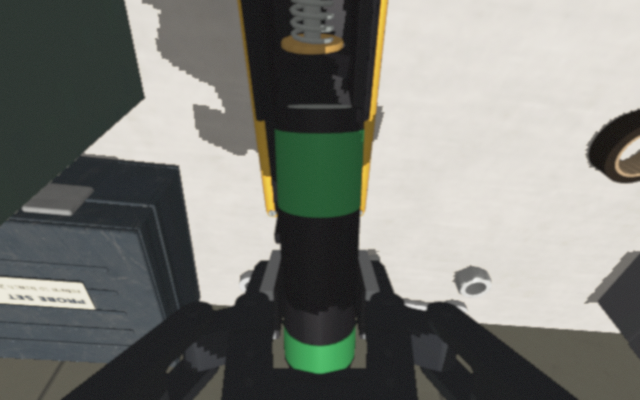

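Looking down the stick: spring plate centre is at column 313 (row 44), yellow plate edges at columns 238/388 in row 0, stick at 319. The bay lies a few mm towards -y of my line. Quantifying that.

```bash
python3 - <<'E'
from h import *
r=np.load("w6.npz");K,T,W,p=r["K"],r["T"],r["W"],r["p"]
hsv=cv2.cvtColor(p,cv2.COLOR_RGB2HSV);k=cv2.inRange(hsv,(18,110,50),(35,255,255))
L=lambda P:((P-W[:3,3])@W[:3,1]*1000).round(2)
flat=W[:3,3]+W[:3,:3]@[.0755,0,-.0075]
print("stick edge cols row 120-140 ->",[L(ray(K,T,[(u,125)],flat[2])).tolist() for u in(274,319,364)])
print("plate",L(ray(K,T,[(282,44),(313,44),(344,44)],.045)))
for v in(3,30,60,90,130,160,190):
    u=np.where(k[v,220:400])[0]+220;print(v,u.min(),u.max(),L(ray(K,T,[(u.min(),v)],.02)),L(ray(K,T,[(u.max()+1,v)],.02)),L(ray(K,T,[(u.max()+1,v)],.0)))
E
```

```text
stick edge cols row 120-140 -> [[-18.78], [-1.43], [15.92]]
plate [-19.29  -4.38  10.53]
3 238 386 [-43.21] [33.49] [37.06]
30 242 384 [-42.99] [34.02] [37.65]
60 246 380 [-42.97] [33.67] [37.26]
90 250 377 [-42.94] [33.87] [37.48]
130 255 373 [-43.13] [34.19] [37.83]
160 260 369 [-42.42] [33.77] [37.37]
190 264 366 [-42.35] [34.03] [37.65]
```

Emit:
apply_moves:
  delta_rot:
    - [0, 0, 0]
    - [0, 0, 0]
    - [0, 0, 0]
    - [0, 0, 0]
    - [0, 0, 0]
    - [0, 0, 0]
  delta_pos:
    - [0, -0.3, 0]
    - [0.5, 0, 1.4]
    - [0.5, 0, 1.4]
    - [0.4, 0, 1.2]
    - [0.25, 0, 0.7]
    - [0, 0, 0]
  claw: [2, 2, 2, 2, 2, 2]

```text
clock: 11.8
tool_pos: [0.5651, -0.1058, 0.0693]
eef_rot: [-0.061, 0.983, 0.011, 0.173]
force: [-0.5, -0.7, -2.4]
width: 0.0315
grip_force: 89.9
```

```bash
sed -i 's/\.535,-\.107,0/.5352,-.1086,0/' h.py; python3 - <<'E'
from h import *
where();lamp(-.0575,.045,.35)
E
```

```text
flat s,lat,z mm [-43.5  -0.8  50.6] nub [69.3 -0.9 91.6] F along u -0.61 Fz -2.45 t 11.8
t 11.8 pos [ 0.5651 -0.1058  0.0693] F [-0.5 -0.7 -2.4] w 0.0315 89.9
shift now-axes cm [1.5  0.09 0.04] shift goal-axes [1.5  0.09 0.04] rot [ 0.0003 -0.0012 -0.0003]
```

Emit:
apply_moves:
  delta_rot:
    - [0, 0, 0]
    - [0, 0, 0]
    - [0, 0, 0]
    - [0, 0, 0]
  delta_pos:
    - [0.4, 0.05, 0]
    - [0.4, 0, 0]
    - [0, 0, 0]
    - [0, 0, 0]
  claw: [2, 2, 2, 2]

```text
clock: 12.2
tool_pos: [0.5588, -0.1069, 0.0676]
eef_rot: [-0.061, 0.983, 0.011, 0.174]
force: [0.3, 0.3, -2.1]
width: 0.0314
grip_force: 89.9
```

```bash
python3 - <<'E'
from h import *
where()
E
```

```text
flat s,lat,z mm [-49.8  -1.2  48.6] nub [62.9 -1.3 89.9] F along u 0.37 Fz -2.09 t 12.2
```

Emit:
apply_moves:
  delta_rot:
    - [0, 0, 0]
    - [0, 0, 0]
    - [0, 0, 0]
    - [0, 0, 0]
  delta_pos:
    - [0.3, 0, 0]
    - [0.3, 0, 0]
    - [0, 0, 0]
    - [0, 0, 0]
  claw: [2, 2, 2, 2]

```text
clock: 12.6
tool_pos: [0.5551, -0.1075, 0.0664]
eef_rot: [-0.061, 0.982, 0.011, 0.176]
force: [5.7, 2.1, 2.1]
width: 0.0315
grip_force: 89.9
```

```bash
python3 - <<'E'
from h import *
where()
E
```

```text
flat s,lat,z mm [-53.5  -1.4  47.2] nub [59.  -1.4 88.9] F along u 5.96 Fz 2.11 t 12.6
```

Emit:
apply_moves:
  delta_rot:
    - [0, 0, 0]
    - [0, 0, 0]
    - [0, 0, 0]
    - [0, 0, 0]
  delta_pos:
    - [0.25, 0.05, -0.06]
    - [0.25, 0.05, -0.06]
    - [0, 0, 0]
    - [0, 0, 0]
  claw: [2, 2, 2, 2]

```text
clock: 13.0
tool_pos: [0.5517, -0.1078, 0.0668]
eef_rot: [-0.061, 0.982, 0.01, 0.178]
force: [7.6, 0.9, 2.1]
width: 0.0315
grip_force: 89.9
```

```bash
python3 - <<'E'
from h import *
where()
for th,sf in((.25,-.0595),(.15,-.0625),(.08,-.0625),(.0,-.062)): lamp(sf,.045,th)
E
```

```text
flat s,lat,z mm [-56.8  -1.3  47.4] nub [55.6 -1.2 89.4] F along u 7.63 Fz 2.11 t 13.0
t 13.0 pos [ 0.5517 -0.1078  0.0668] F [7.6 0.9 2.1] w 0.0315 89.9
shift now-axes cm [0.46 0.13 0.94] shift goal-axes [0.36 0.12 0.99] rot [-0.0023  0.1078  0.0005]
t 13.0 pos [ 0.5517 -0.1078  0.0668] F [7.6 0.9 2.1] w 0.0315 89.9
shift now-axes cm [0.93 0.13 1.57] shift goal-axes [0.59 0.12 1.73] rot [-0.0023  0.2078  0.0003]
t 13.0 pos [ 0.5517 -0.1078  0.0668] F [7.6 0.9 2.1] w 0.0315 89.9
shift now-axes cm [1.11 0.13 2.07] shift goal-axes [0.5  0.12 2.3 ] rot [-0.0023  0.2778  0.0003]
t 13.0 pos [ 0.5517 -0.1078  0.0668] F [7.6 0.9 2.1] w 0.0315 89.9
shift now-axes cm [1.31 0.13 2.64] shift goal-axes [0.3  0.12 2.93] rot [-2.300e-03  3.578e-01  2.000e-04]
```

Emit:
apply_moves:
  delta_rot:
    - [0, 0.05, 0]
    - [0, 0.05, 0]
    - [0, 0, 0]
    - [0, 0, 0]
  delta_pos:
    - [0.3, 0.05, 0.45]
    - [0.2, 0.05, 0.5]
    - [0, 0, 0]
    - [0, 0, 0]
  claw: [2, 2, 2, 2]

```text
clock: 13.4
tool_pos: [0.5516, -0.1075, 0.0566]
eef_rot: [-0.062, 0.99, 0.006, 0.129]
force: [7.0, -0.0, 6.0]
width: 0.0317
grip_force: 90.4
```

```bash
python3 - <<'E'
from h import *
where()
for th,sf in((.15,-.0625),(.08,-.0625)): lamp(sf,.045,th)
E
```

```text
flat s,lat,z mm [-58.5  -0.9  44.5] nub [57.5 -0.8 75.3] F along u 6.95 Fz 5.96 t 13.4
t 13.4 pos [ 0.5516 -0.1075  0.0566] F [ 7. -0.  6.] w 0.0317 90.4
shift now-axes cm [0.5  0.09 0.67] shift goal-axes [0.42 0.09 0.72] rot [-0.0037  0.1096  0.0007]
t 13.4 pos [ 0.5516 -0.1075  0.0566] F [ 7. -0.  6.] w 0.0317 90.4
shift now-axes cm [0.63 0.09 1.19] shift goal-axes [0.4  0.09 1.28] rot [-0.0037  0.1796  0.0006]
```

Emit:
apply_moves:
  delta_rot:
    - [0, 0, 0]
    - [0, 0.05, 0]
    - [0, 0.05, 0]
    - [0, 0, 0]
    - [0, 0, 0]
  delta_pos:
    - [0.25, 0.05, -0.1]
    - [0.2, 0.05, 0.35]
    - [0.2, 0, 0.35]
    - [0, 0, 0]
    - [0, 0, 0]
  claw: [2, 2, 2, 2, 2]

```text
clock: 13.9
tool_pos: [0.5478, -0.1078, 0.0493]
eef_rot: [-0.062, 0.995, 0.002, 0.081]
force: [10.0, -1.6, 3.9]
width: 0.0316
grip_force: 90.2
```

```bash
python3 - <<'E'
from h import *
where()
for th,sf in((.08,-.0625),(.0,-.062)): lamp(sf,.045,th)
p,K,T,W=wrist("w7")
E
```

```text
flat s,lat,z mm [-63.1  -0.8  44.6] nub [55.4 -0.7 63.9] F along u 9.77 Fz 3.93 t 13.9
t 13.9 pos [ 0.5478 -0.1078  0.0493] F [10.  -1.6  3.9] w 0.0316 90.2
shift now-axes cm [0.02 0.08 0.58] shift goal-axes [-0.03  0.08  0.58] rot [-0.0054  0.0817  0.0005]
t 13.9 pos [ 0.5478 -0.1078  0.0493] F [10.  -1.6  3.9] w 0.0316 90.2
shift now-axes cm [0.11 0.08 1.18] shift goal-axes [-0.09  0.08  1.18] rot [-0.0054  0.1617  0.0003]
```

View pics/w7.png

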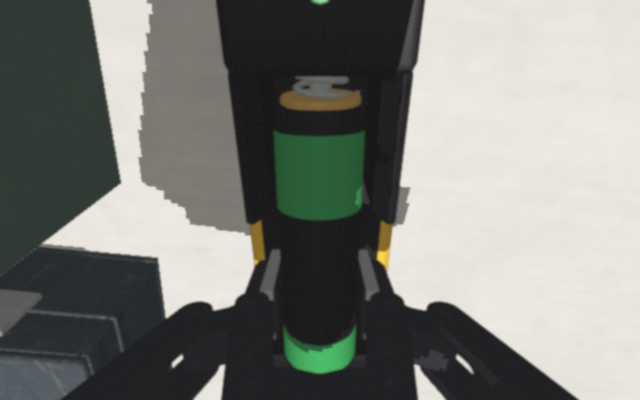

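The stick is centred between the cheeks at column 319 with the spring plate pressed back, so I tip it down.

Emit:
apply_moves:
  delta_rot:
    - [0, 0.05, 0]
    - [0, 0.05, 0]
    - [0, 0.05, 0]
    - [0, 0, 0]
    - [0, 0, 0]
  delta_pos:
    - [0, 0, 0.38]
    - [0, 0, 0.38]
    - [0, 0, 0.35]
    - [0, 0, 0]
    - [0, 0, 0]
  claw: [2, 2, 2, 2, 2]

```text
clock: 14.45
tool_pos: [0.5479, -0.1072, 0.0379]
eef_rot: [-0.062, 0.998, -0.002, 0.005]
force: [7.8, -0.8, 7.0]
width: 0.0316
grip_force: 91.2
```

```bash
python3 - <<'E'
from h import *
where();lamp(-.062,.045,0)
E
```

```text
flat s,lat,z mm [-62.8  -0.2  44.6] nub [57.2 -0.1 45.8] F along u 7.65 Fz 7.02 t 14.45
t 14.45 pos [ 0.5479 -0.1072  0.0379] F [ 7.8 -0.8  7. ] w 0.0316 91.2
shift now-axes cm [-0.07  0.02  0.04] shift goal-axes [-0.08  0.02  0.04] rot [-0.0044  0.0101  0.0002]
```

Emit:
apply_moves:
  delta_rot:
    - [0, 0.01, 0]
    - [0, 0, 0]
    - [0, 0, 0]
    - [0, 0, 0]
  delta_pos:
    - [-0.15, 0, 0.05]
    - [-0.15, 0, 0]
    - [0, 0, 0]
    - [0, 0, 0]
  claw: [2, 2, 2, 2]

```text
clock: 14.85
tool_pos: [0.5479, -0.1072, 0.0378]
eef_rot: [-0.062, 0.998, -0.003, -0.002]
force: [0.5, -2.4, 15.2]
width: 0.0316
grip_force: 91.9
```

```bash
python3 - <<'E'
from h import *
where()
E
```

```text
flat s,lat,z mm [-62.7  -0.1  45.6] nub [57.3 -0.1 45.1] F along u 0.23 Fz 15.24 t 14.85
```

Emit:
apply_moves:
  delta_rot:
    - [0, 0, 0]
    - [0, 0, 0]
    - [0, 0, 0]
    - [0, 0, 0]
    - [0, 0, 0]
    - [0, 0, 0]
    - [0, 0, 0]
    - [0, 0, 0]
    - [0, 0, 0]
    - [0, 0, 0]
  delta_pos:
    - [0, 0, 0]
    - [0, 0, 0]
    - [0, 0, 0]
    - [0, 0, 0]
    - [0, 0, -2]
    - [0, 0, -3]
    - [0, 0, -3]
    - [0, 0, -3]
    - [0, 0, 0]
    - [0, 0, 0]
  claw: [3.2, 4, 5, 5.5, 5.5, 5.5, 5.5, 5.5, 5.5, 5.5]

```text
clock: 15.85
tool_pos: [0.5456, -0.1052, 0.1446]
eef_rot: [-0.062, 0.998, -0.0, -0.005]
force: [-0.2, -0.7, -0.1]
width: 0.0549
grip_force: 0.0
```

```bash
python3 - <<'E'
from h import *
p,K,T,W=wrist("w8")
go(S+U*.045+Z*.11,YAW)
E
```

```text
t 15.9 pos [ 0.5449 -0.1051  0.1437] F [ 0.3  0.4 -0.3] w 0.0549 0.0
shift now-axes cm [-3.54 -0.23  3.33] shift goal-axes [-3.5  -0.23  3.37] rot [ 0.0005 -0.0121 -0.0008]
```

View pics/w8.png

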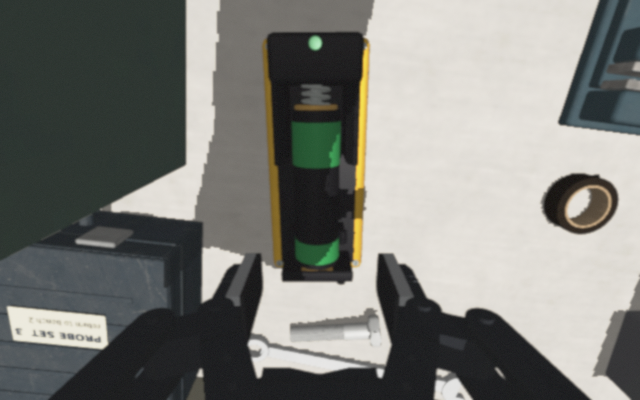

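The stick lies along the bay between plate (row 107) and wall (row 270). Now I press the nub end with closed fingers, to be sure it is home.

Emit:
apply_moves:
  delta_rot:
    - [0, -0.01, 0]
    - [0, 0, 0]
    - [0, 0, 0]
    - [0, 0, 0]
    - [0, 0, 0]
    - [0, 0, 0]
    - [0, 0, 0]
    - [0, 0, 0]
  delta_pos:
    - [-1.7, -0.2, 0]
    - [-1.7, 0, 0]
    - [0, 0, 0]
    - [0, 0, 0]
    - [0, 0, 2.5]
    - [0, 0, 2.5]
    - [0, 0, 1.6]
    - [0, 0, 0]
  claw: [0, 0, 0, 0, 0, 0, 0, 0]
  newtons: 20

```text
clock: 16.7
tool_pos: [0.5759, -0.1026, 0.0754]
eef_rot: [-0.061, 0.998, 0.001, -0.004]
force: [-0.6, -0.9, -0.6]
width: -0.0003
grip_force: 0.0
```

Emit:
apply_moves:
  delta_rot:
    - [0, 0, 0]
    - [0, 0, 0]
    - [0, 0, 0]
  delta_pos:
    - [0, 0, 0.3]
    - [0, 0, 0.2]
    - [0, 0, 0]
  claw: [0, 0, 0]

```text
clock: 17.0
tool_pos: [0.5802, -0.1032, 0.0742]
eef_rot: [-0.062, 0.998, -0.0, 0.001]
force: [0.6, 0.1, 0.6]
width: 0.0001
grip_force: 0.0
```

Emit:
apply_moves:
  delta_rot:
    - [0, 0, 0]
    - [0, 0, 0]
    - [0, 0, 0]
  delta_pos:
    - [0, 0, 0.3]
    - [0, 0, 0]
    - [0, 0, 0]
  claw: [0, 0, 0]

```text
clock: 17.3
tool_pos: [0.5799, -0.1031, 0.0707]
eef_rot: [-0.062, 0.998, -0.0, 0.0]
force: [0.9, 0.2, 0.4]
width: 0.0001
grip_force: 0.0
```

Emit:
apply_moves:
  delta_rot:
    - [0, 0, 0]
    - [0, 0, 0]
    - [0, 0, 0]
  delta_pos:
    - [0, 0, 0.2]
    - [0, 0, 0]
    - [0, 0, 0]
  claw: [0, 0, 0]

```text
clock: 17.6
tool_pos: [0.5802, -0.1031, 0.0699]
eef_rot: [-0.062, 0.998, -0.0, 0.001]
force: [-2.4, 0.6, 7.1]
width: 0.0
grip_force: 3.8
```

Emit:
apply_moves:
  delta_rot:
    - [0, 0, 0]
    - [0, 0, 0]
    - [0, 0, 0]
  delta_pos:
    - [0, 0, 0.15]
    - [0, 0, 0]
    - [0, 0, 0]
  claw: [0, 0, 0]

```text
clock: 17.9
tool_pos: [0.5803, -0.1031, 0.0697]
eef_rot: [-0.062, 0.998, -0.0, 0.001]
force: [-4.5, 1.1, 16.4]
width: 0.0
grip_force: 7.9
```

Emit:
apply_moves:
  delta_rot:
    - [0, 0, 0]
    - [0, 0, 0]
    - [0, 0, 0]
    - [0, 0, 0]
    - [0, 0, 0]
    - [0, 0, 0]
  delta_pos:
    - [0, 0, -1.5]
    - [0, 0, -3]
    - [0, 0, -3]
    - [0, 0, -3]
    - [0, 0, 0]
    - [0, 0, 0]
  claw: [0, 0, 0, 0, 0, 0]

```text
clock: 18.5
tool_pos: [0.5804, -0.1032, 0.1727]
eef_rot: [-0.062, 0.998, -0.0, 0.001]
force: [0.2, 0.4, -1.4]
width: 0.0001
grip_force: 0.0
```

```bash
python3 - <<'E'
from h import *
p,K,T,W=wrist("w9");print(W[:3,3])
cv2.imwrite("pics/w9c.png",cv2.resize(p[0:300,200:440,::-1],None,fx=2,fy=2,interpolation=cv2.INTER_CUBIC))
E
```

```text
[ 0.58043809 -0.10315536  0.17271965]
```

View pics/w9c.png

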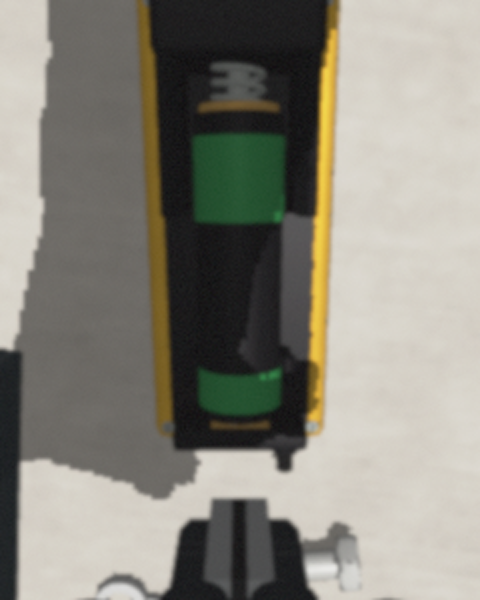

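The stick is home: straight in the bay, plate at row 105 of the crop, nub at the wall at row 425. The press met it at 62 mm height. Handing in.

```bash
python3 -c "
from cell import robot
print(robot.sign_off())"
```

```text
the job is handed in; nothing more can be done
None
```

The green-banded stick was laid on the wooden rest, taken again nearer its nub, and tipped into the lamp bay; the last wrist picture shows it lying straight between the spring plate and the contact wall, and the job is handed in at about 18.5 s (the hand-in returned no verdict).

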